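# Clamp the neck blank and set the dust damper

### The job

Get the bench ready for carving: swing the lever of the green vise until its jaw closes and holds the dark wooden blank firmly against the fixed jaw. Then turn the black lever of the sloping dust-extraction valve until it points at the red mark on its dial, and let go. Leave the other tools and things on the bench where they are.

Things in the scene. Friction and masses are not known exactly. Their poses are not given: they have to be found in the camera images.
- station: Blue console, fixed, 180 mm deep (x), 280 wide (y). Origin: centre of underside; front is -x, z up. Top face slopes at 35 degrees from 31 mm high (front) to 157 mm (back), facing -x and up. Yellow guard rail (16 mm bar along y, x = +7, z = 315 mm, posts at y = +-132, x = 70) bars the gripper from straight above: come square to the slope (tilted 35 degrees), in front of and below the rail.
- valve_hub (a point): Point on the turning axis of the valve lever, 46 mm off the sloping face, at the height of the lever bar's middle. Its z axis is the turning axis, pointing out of the slope; its x axis points up the slope, y along the console's +y.
- valve_grip (a point): Point in the middle of the valve lever's bar, 88 mm from the turning axis, where to pinch or push it. Black bar 16 mm wide, 20 thick (36 to 56 mm off the sloping face, free below), reaching 110 mm from the axis, white line at its tip. This point's x axis points outward along the lever, z out of the slope.
- valve (a joint): Angle of the valve lever, rad, 0 to 1.57. At 0 the lever points 45 degrees off straight up the slope, towards the console's -y; it grows counter-clockwise seen from in front of the face (at 0.785 it points straight up the slope). Turns stiffly (about 0.3 Nm, about 4 N at the grip) and stays where it is left.
- mark (a joint): Angle of the red mark on the white dial, same zero and sense as joint valve: the lever points at the mark when the two values are equal. Not to be moved; flat on the dial.
- mark_tip (a point): Middle of the red mark (36 x 16 mm, flat on the dial, 115 mm from the lever's axis, just beyond and below the lever's tip). Its x axis points outward from the lever's axis.
- vise: Green cam-action bench vise, fixed to the bench, base 260 mm (x) x 120 mm (y) x 30 mm high. Origin at its underside; +x points from the moving jaw to the fixed jaw. The lever's upright pivot is at x = -100 mm, y = 0.
- fixed_jaw: Fixed jaw of the vise, 130 mm wide, top 80 mm above the bench. Origin is the vise's origin; its gripping face is at vise x = +50 mm.
- vise_jaw: Moving jaw, 130 mm wide, top 80 mm above the bench. Origin at the middle of its underside, 15 mm behind its gripping face. It slides along vise x, from x = -32 mm (lever at 0) by 15 mm per rad of the lever; it has closed on the blank at x = -11 mm (lever at 1.40).
- vise_lever (a joint): Angle of the vise lever, rad, 0 to 1.7. At 0 it points 55 degrees from the vise's -x towards its -y; growing turns it clockwise seen from above and closes the jaw, which pinches the 46 mm blank between both jaws at about 1.40; past that it goes hard and springs slightly. Friction about 0.25 Nm (2 N at the knob); it stays where it is left, also when clamped.
- vise_pivot (a point): Point on the upright pivot axis of the vise lever, 124 mm above the bench (level with the knob's top).
- knob_top (a point): Centre of the top of the red knob at the end of the vise lever: an upright freely turning cylinder, diameter 26 mm, 50 mm high (74 to 124 mm above the bench), 120 mm from the pivot. The flat steel lever bar lies below it, 60 to 72 mm above the bench.
- blank: Dark wooden guitar neck blank with a light stripe, 46 mm wide (x) x 200 mm long (y) x 50 mm high, 0.26 kg, lying loose on the vise's base (30 mm above the bench) between the jaws. Origin at the centre of its underside.
- chisel: Loose chisel, 260 mm long, wooden handle. Leave alone.
- rasp: Loose rasp with red handle, 320 mm long. Leave alone.
- mallet: Loose mallet with dark green head, 62 mm thick, 240 mm long. Leave alone.
- glue: Yellow glue bottle, 140 mm high, standing. Leave alone.
- jar: Glass jar, 75 mm high. Leave alone.
- offcut: Loose wooden offcut, 150 x 60 x 22 mm. Leave alone.
- carton: Cardboard carton, 120 x 120 x 130 mm. Leave alone.
Not all that is in view belongs to the job. Leave any orange look-alike of the blank alone.

How it is judged:
On the way, in this order (a step that is already met when the one before it is completed fails the run):
1. the vise holds the blank: both jaws press on it with more than 8 N (contact force between each of vise_jaw, fixed_jaw and blank above 8 N and x of vise_jaw in the frame of vise above -0.013 m and x of blank in the frame of vise between 0.024 and 0.03 m and z of blank in the frame of vise below 0.034 m and angle between the x axis of blank and the x axis of vise, either way round below 0.05 rad), for 0.2 s.
2. the valve lever points at the red mark within 6 degrees, the blank still clamped (angle between the x axis of valve_grip and the x axis of mark_tip, either way round below 0.105 rad and x of vise_jaw in the frame of vise above -0.013 m and x of blank in the frame of vise between 0.024 and 0.03 m and z of blank in the frame of vise below 0.034 m and angle between the x axis of blank and the x axis of vise, either way round below 0.05 rad), for 0.2 s.
At the end, for the whole second after the job is handed in: The blank stands square on the vise's base, pressed between both jaws (more than 2 N on each), with the moving jaw within 2 mm of its closed place, and the valve lever rests pointing at the red mark within 6 degrees; everything is let go (all of step 2 and contact force between each of vise_jaw, fixed_jaw and blank above 2 N and velocity of joint valve between -0.05 and 0.05 rad/s); the robot touches nothing.
It fails at once if a tool or thing that does not belong to the job (chisel, rasp, mallet, glue, jar, offcut, carton) is moved more than 30 mm (distance of any of chisel, rasp, mallet, glue, jar, offcut, carton from where it was at the start of the episode above 0.03 m).
It also fails if it takes over 51 s, if anything falls off the work surface, if the arm or the gripper's body presses on something with over 40 N, if the wrist force passes 120 N, or if a joint passes its speed limit or range.

### The arm

A 6-joint arm with a two-finger parallel gripper is mounted at the origin on the work surface. World frame = base frame: x ahead of the robot, y to its left, z up, the work surface at z = 0. Lengths are in m, angles in rad, forces in N, time in s.
With the tool pointing down it reaches from about 0.275 to 0.75 m from the base axis. Payload 10.2 kg.
Tool frame: the origin (TCP) lies midway between the tips of the shut fingers; the grasp point (between the pads) lies 19 mm behind it (env.hold_point_z is the distance from the TCP to the grasp point, in m); x points along the fingers, z is the direction in which the jaws open and shut, and the axes are right-handed (so a half turn about x gives the same grasp; the last joint's range is limited). The gripper opens to 85 mm and grips with 20 to 120 N. Pads are 22 mm wide; open, the fingers measure 114 mm over their backs; the gripper's body (76 mm by 85 mm) begins 54 mm behind the grasp point. The pads swing forward as they close: fully open they stand 13 mm farther back than shut.
Start: joints at [-1.515, 0.313, 1.498, -0, 1.331, -0.223], TCP at [0.144, -0.505, 0.207] pointing down, gripper open.
Joint ranges: [-2.94, 2.94], [-0.97, 2.17], [0.19, 2.56], [-1.23, 4.37], [0.02, 3.11], [-2.88, 2.88]. Speed limits (rad/s): [2.39, 2.39, 3.01, 3.14, 3.14, 3.14].

### API

Orientations are given as a unit quaternion [x, y, z, w].
In Python, from bench import env, kinematics, monitor, eyes, job gives the robot as it stands. The module is installed in compiled form; this text tells all that it offers. Calls block until the motion is done:
- env.reach(position, orientation): joint-space move of the TCP to a pose.
- env.movel(position, velocity=0.15, frame=None, guard=None): straight line of the TCP; frame=None keeps the orientation; velocity is the mean speed in m/s. With guard (N) it stops when the force on the tool has changed by that much, and returns True; else False.
- env.set_joints(angles): joint-space move.
- env.release() and env.close_gripper(effort=None): open the fingers fully, or close them until they stop; effort is the grip in N (None keeps the last).
- env.hold(seconds).
- kinematics.ik(position, orientation): joint angles nearest the present ones, or None.
- monitor.sense(): the state.
- eyes.grab_frame(name): name is "scene" or "top"; returns a dict with "frame" (384x512x3 uint8, red, green, blue), "mtx" (3x3 intrinsics, pixels), "k1" (the pictures are not rectified: a ray, as slopes to the right and down, at radius r is drawn at 1 + k1 r^2 times it, then the intrinsics apply), "view" (4x4, takes a point from world to camera coordinates). Camera axes: x right, y down, z forward; pixel columns grow to the right and rows downward; lengths in m; the calibration is good to about 2 mm. A picture is of the moment at which its call begins. There is no depth.
A pose or a line that the arm cannot do raises env.MotionError and nothing moves.
- job.hand_in(): hands the job in, once; it reports no verdict.
The state is a dict: "clock": time; "joints": joint angles; "qvel": joint speeds; "joint_efforts": joint torques, N m; "position": TCP position; "ee_rot": TCP orientation; "contact_force": force on the tool from outside, world axes, zero at the start; "ft_torque": the same for the moment, N m; "finger_gap": opening from 0.0 (shut) to 1.0 (fully open).
Only numpy, scipy, OpenCV 4.12 (cv2) and the standard library are available. Lean on these libraries where they do the work, as an engineer would, in place of code of your own. Each camera call takes 0.05 s, during which the arm holds its last target. There are 200 camera calls.

## Working session

There is one attempt and no reset: what is moved stays moved. The work goes in short steps, each a Python script; the robot and the scene stay as the last script left them, time stands still between calls to the robot, and variables do not carry over. Pictures are saved under pics/ and viewed, about 8 in all and at most 12, crops included, and the job is handed in when it is done.

```bash
mkdir -p pics && cat > h.py <<'E'
import numpy as np, cv2
from scipy.spatial.transform import Rotation as R
from bench import env, kinematics, monitor, eyes, job
def grab(n, f=None):
    g=eyes.grab_frame(n)
    if f: cv2.imwrite('pics/'+f, g['frame'][:,:,::-1])
    return g
def ray(g,px):
    # cam centre, unit direction in world
    x,y=np.linalg.inv(g['mtx'])@np.array([px[0],px[1],1.]) [:] if 0 else (np.linalg.inv(g['mtx'])@np.array([px[0],px[1],1.]))[:2]
    rd=np.hypot(x,y); r=rd
    for _ in range(30): r=rd/(1+g['k1']*r*r)
    s=r/rd if rd>0 else 1
    V=g['view']; d=V[:3,:3].T@np.array([x*s,y*s,1]); c=-V[:3,:3].T@V[:3,3]
    return c,d/np.linalg.norm(d)
def onplane(g,px,p0=(0,0,0),n=(0,0,1)):
    c,d=ray(g,px); n=np.array(n,float); return c+d*(np.dot(np.array(p0)-c,n)/np.dot(d,n))
def tri(g1,p1,g2,p2):
    c1,d1=ray(g1,p1); c2,d2=ray(g2,p2)
    A=np.stack([d1,-d2],1); t=np.linalg.lstsq(A,c2-c1,rcond=None)[0]
    a,b=c1+t[0]*d1,c2+t[1]*d2; return (a+b)/2,np.linalg.norm(a-b)
def proj(g,P):
    p=g['view'][:3,:3]@np.array(P)+g['view'][:3,3]; s=p[:2]/p[2]; s=s*(1+g['k1']*(s@s)); return g['mtx'][:2,:2]@s+g['mtx'][:2,2]
E
python3 - <<'E'
from h import *
a=grab('scene','s0.png'); b=grab('top','t0.png')
i=np.vstack([a['frame'],b['frame']])
for g in(a,b): print(g['mtx'].round(1).tolist(),g['k1'],(-g['view'][:3,:3].T@g['view'][:3,3]).round(3), g['view'][2,:3].round(2))
s=monitor.sense(); print(s['clock'],s['position'],s['ee_rot'])
import pickle; pickle.dump((a,b),open('g0.pkl','wb'))
E
```

```text
[[352.7, 0.0, 257.9], [0.0, 352.7, 189.8], [0.0, 0.0, 1.0]] 0.03556993115273535 [ 0.882 -0.286  0.828] [-0.45  0.4  -0.8 ]
[[382.9, 0.0, 248.8], [0.0, 382.9, 193.5], [0.0, 0.0, 1.0]] -0.04971618114512756 [0.222 0.084 1.415] [ 0.2  -0.02 -0.98]
0.1 [ 0.14445833 -0.50448328  0.20622231] [ 0.42597928  0.56486926 -0.42537084  0.56437932]
```

View pics/s0.png

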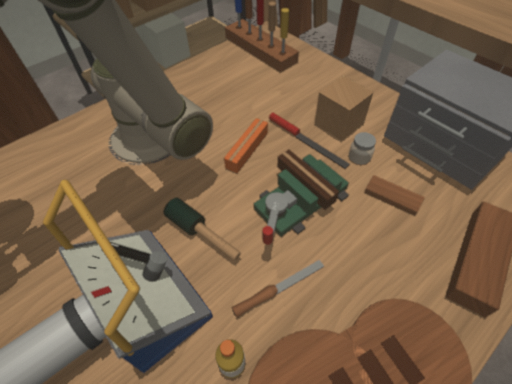

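View pics/t0.png

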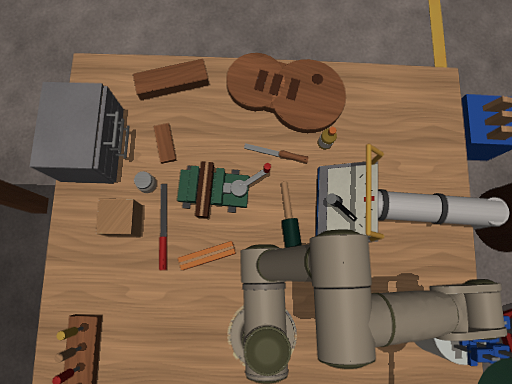

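The scene view shows the knob at about (267,235), the vise pivot at about (280,200), the console at left with the valve hub at about (153,262), and the red mark at (101,292). In the top view the knob is at (267,167), the pivot at (238,188), the valve hub at (332,200) and the red mark at (369,198). I'll enlarge both regions.

```bash
python3 - <<'E'
from h import *; import pickle
a,b=pickle.load(open('g0.pkl','rb'))
def crop(g,x0,y0,w,h,k): return cv2.resize(g['frame'][y0:y0+h,x0:x0+w,::-1],None,fx=k,fy=k,interpolation=cv2.INTER_CUBIC)
# scene console 40..220,170..380 ; scene vise 230..360,130..270
c1=crop(a,45,170,180,100*2,3)[:600]; c2=crop(b,310,135,86,120,5)
c2=cv2.resize(c2,None,fx=.5,fy=.5) if 0 else c2
cv2.imwrite('pics/c1.png',c1)
v1=crop(a,240,140,120,110,3); v2=crop(b,170,150,130,80,3); m2=crop(b,310,140,80,105,4)
can=np.zeros((600,780,3),np.uint8); can[:330,:360]=v1; can[340:580,:390]=v2; can[:420,400:720]=m2
cv2.imwrite('pics/c2.png',can)
for n,g in(('s',a),('t',b)):
    hsv=cv2.cvtColor(g['frame'],cv2.COLOR_RGB2HSV)
    m=((hsv[...,0]<5)|(hsv[...,0]>174))&(hsv[...,1]>170)&(hsv[...,2]>90)
    k,_,st,ce=cv2.connectedComponentsWithStats(m.astype(np.uint8))
    print(n,[(st[i].tolist(),ce[i].round(1).tolist()) for i in range(1,k) if st[i,4]>8])
E
```

```text
s [([271, 114, 27, 19, 145], [284.0, 123.0]), ([263, 227, 9, 8, 50], [267.2, 230.4]), ([93, 288, 17, 8, 61], [101.0, 291.5])]
t [([264, 163, 7, 7, 37], [267.1, 165.9]), ([372, 196, 2, 5, 10], [372.5, 198.0]), ([159, 237, 7, 33, 218], [162.1, 253.4]), ([504, 312, 8, 4, 20], [508.4, 313.6]), ([507, 334, 5, 17, 47], [509.5, 340.4]), ([52, 376, 9, 8, 53], [56.2, 380.1])]
```

View pics/c1.png

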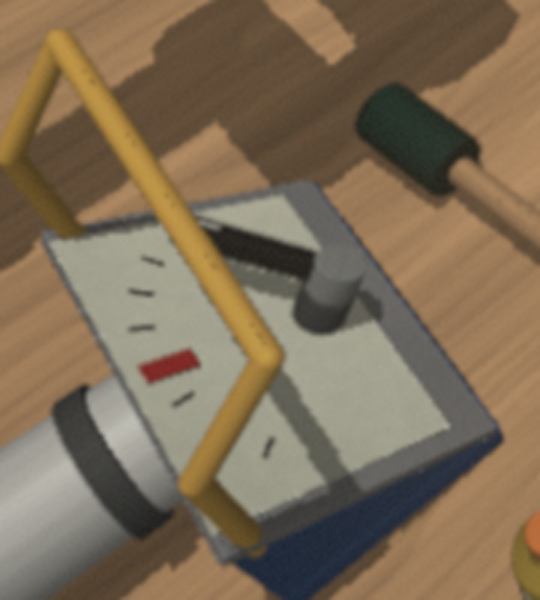

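View pics/c2.png

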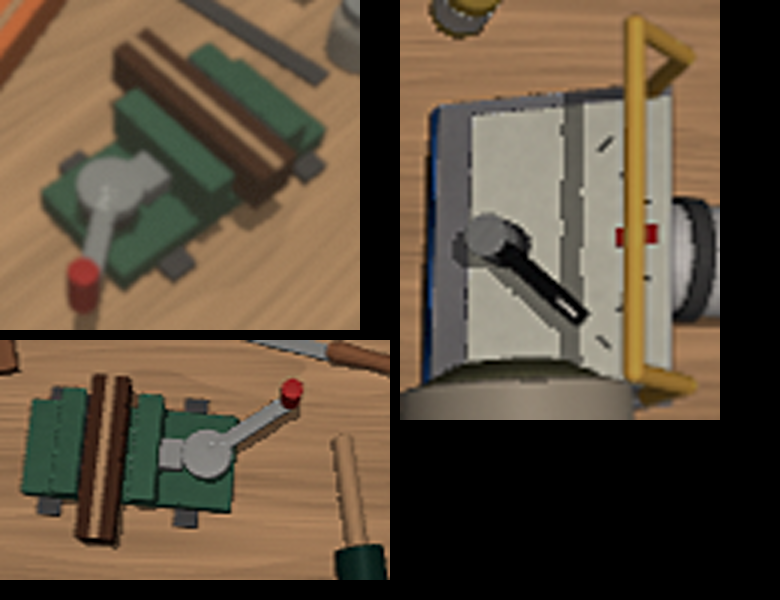

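The enlargements give sub-pixel positions for the console corners, hub, lever tip, mark, knob and pivot. Next I triangulate them.

```bash
python3 - <<'E'
from h import *; import pickle
a,b=pickle.load(open('g0.pkl','rb')); np.set_printoptions(precision=4,suppress=True)
S=lambda u,v:((u+.5)/3-.5+45,(v+.5)/3-.5+170)
M=lambda u,v:((u-400+.5)/4-.5+310,(v+.5)/4-.5+140)
V1=lambda u,v:((u+.5)/3-.5+240,(v+.5)/3-.5+140)
V2=lambda u,v:((u+.5)/3-.5+170,(v-340+.5)/3-.5+150)
for n,s,t in (('knobtop',V1(84,265),V2(292,386)),('pivot',V1(106,180),V2(208,453)),('hubtop',S(337,262),M(495,238)),('mark',S(170,366),M(637,236)),('tip',S(205,222),M(582,318)),('front+y',S(500,435),M(435,108)),('back+y',S(222,560),M(672,97))):
    print(n,*tri(a,s,b,t))
for n,p,z in (('f-y',S(315,185),.031),('f+y',S(500,435),.031),('b-y',S(45,235),.157),('b+y',S(222,560),.157)): print(n,onplane(a,p,(0,0,z)))
for n,p in (('f+y',M(435,108)),): print('top',n,onplane(b,p,(0,0,.031)))
print('base top', *[onplane(b,V2(*p),(0,0,.03)) for p in((33,397),(23,493),(233,512))])
print('base scene',*[onplane(a,V1(*p),(0,0,.03)) for p in((122,287),(43,198))])
print('blank top',*[onplane(b,V2(*p),(0,0,.08)) for p in((93,375),(131,376),(116,545),(77,541))])
print('rail',tri(a,S(60,38),b,M(636,378)),tri(a,S(270,355),b,M(636,22)))
print('mallet end',onplane(b,V2(343,436),(0,0,.031)),onplane(b,V2(338,548),(0,0,.062)),onplane(b,(327,130),(0,0,.14)))
E
```

```text
knobtop [0.5842 0.0031 0.1304] 0.00042255651569022597
pivot [0.5126 0.0979 0.0776] 0.0015945022396912495
hubtop [ 0.4722 -0.2252  0.1288] 0.0055855185730372585
mark [ 0.4733 -0.3458  0.1466] 0.0002698265484162977
tip [ 0.4012 -0.2839  0.1645] 0.014759517650226326
front+y [ 0.6157 -0.1993  0.02  ] 0.0009358449766956957
back+y [ 0.5998 -0.3811  0.1407] 0.004544185040330877
f-y [ 0.3408 -0.1882  0.031 ]
f+y [ 0.6191 -0.2009  0.031 ]
b-y [ 0.3325 -0.3641  0.157 ]
b+y [ 0.6074 -0.3768  0.157 ]
top f+y [ 0.6128 -0.1966  0.031 ]
base top [0.5876 0.319  0.03  ] [0.4661 0.3235 0.03  ] [0.4508 0.0661 0.03  ]
base scene [0.5792 0.0535 0.03  ] [0.4643 0.0653 0.03  ]
blank top [0.6042 0.2401 0.08  ] [0.6044 0.1944 0.08  ] [0.3991 0.2024 0.08  ] [0.4024 0.2481 0.08  ]
rail (array([ 0.3353, -0.2834,  0.3141]), np.float64(0.00322411198666945)) (array([ 0.6049, -0.2923,  0.3187]), np.float64(0.0012470058763860924))
mallet end [ 0.5503 -0.0674  0.031 ] [ 0.4061 -0.0595  0.062 ] [ 0.7176 -0.2067  0.14  ]
```

```bash
cat >> h.py <<'E'
# station frame
yaw=np.deg2rad(-2.4); Yv=np.array([np.cos(yaw),np.sin(yaw),0]); Xv=np.array([np.sin(yaw),-np.cos(yaw),0]); Zv=np.array([0,0,1.])
O=np.array([0.474,-0.282,0.]); c35,s35=np.cos(np.deg2rad(35)),np.sin(np.deg2rad(35))
U=c35*Xv+s35*Zv; N=-s35*Xv+c35*Zv; F=O-.09*Xv+.031*Zv   # slope: up, normal, front-edge origin
def slope(P): d=np.asarray(P)-F; return np.array([d@U,d@Yv,d@N])
def world(u,v,n): return F+u*U+v*Yv+n*N
def quat(x,z):
    x=x/np.linalg.norm(x); z=z/np.linalg.norm(z); return R.from_matrix(np.stack([x,np.cross(z,x),z],1)).as_quat()
E
python3 - <<'E'
from h import *; import pickle
a,b=pickle.load(open('g0.pkl','rb')); np.set_printoptions(precision=4,suppress=True)
S=lambda u,v:((u+.5)/3-.5+45,(v+.5)/3-.5+170)
M=lambda u,v:((u-400+.5)/4-.5+310,(v+.5)/4-.5+140)
on=lambda g,p,n: slope(onplane(g,p,world(0,0,n),N))[:2]
print('corners S',[on(a,S(*p),0) for p in((315,185),(500,435),(45,235),(222,560))])
for n in(.056,.062): print('hub',n,on(a,S(337,262),n),on(b,M(495,238),n))
print('hubtri',slope(tri(a,S(337,262),b,M(495,238))[0]))
print('mark',on(a,S(170,366),.002),on(b,M(637,236),.002))
print('tip',on(b,M(582,318),.056),'bar scene', on(a,S(205,224),.056),on(a,S(312,262),.056))
k=lambda g,p,z:onplane(g,p,(0,0,z))
print('knob',k(a,(267.7,228),.124),k(b,(267.2,165.3),.124),'pivot',k(a,(275.2,199.8),.0776),k(b,(239.2,187.5),.0776))
Q0=quat(-Zv,np.array([1.,0,0])); 
for y in range(-180,180,30):
    z=np.array([np.cos(np.deg2rad(y)),np.sin(np.deg2rad(y)),0]); j=kinematics.ik([.584,.003,.09],quat(-Zv,z)); j2=kinematics.ik([.456,-.008,.09],quat(-Zv,z))
    print(y,None if j is None else j.round(2),None if j2 is None else j2[5].round(2))
for th in(0,.4,.8,1.2):
    al=th-np.pi/4; # angle from up-slope toward +y
    # ccw seen from front: at 0 points toward -y
    d=np.cos(al)*U+np.sin(al)*Yv; t=-np.sin(al)*U+np.cos(al)*Yv
    for sg in(1,-1):
        j=kinematics.ik(world(.07,0,.03)+.08*d,quat(-N,sg*t)); j3=kinematics.ik(world(.07,0,.2)+.08*d,quat(-N,sg*t)); print(th,sg,j,None if j3 is None else j3.round(2))
E
```

```text
corners S [array([ 0.0025, -0.1361]), array([0.0037, 0.1423]), array([ 0.2174, -0.139 ]), array([0.2187, 0.137 ])]
hub 0.056 [ 0.0761 -0.0079] [ 0.0842 -0.0044]
hub 0.062 [ 0.081  -0.0034] [ 0.0866 -0.0057]
hubtri [ 0.0834 -0.0042  0.061 ]
mark [ 0.1897 -0.001 ] [0.191  0.0029]
tip [ 0.1622 -0.0755] bar scene [ 0.1477 -0.0699] [ 0.0937 -0.0136]
knob [0.5814 0.0056 0.124 ] [0.5851 0.0021 0.124 ] pivot [0.5129 0.0973 0.0776] [0.5125 0.0978 0.0776]
-180 None 2.87
-150 [-0.2   0.55  1.46 -0.    1.13  2.42] 2.34
-120 [-0.2   0.55  1.46 -0.    1.13  1.9 ] 1.82
-90 [-0.2   0.55  1.46 -0.    1.13  1.38] 1.3
-60 [-0.2   0.55  1.46 -0.    1.13  0.85] 0.77
-30 [-0.2   0.55  1.46 -0.    1.13  0.33] 0.25
0 [-0.2   0.55  1.46 -0.    1.13 -0.2 ] -0.28
30 [-0.2   0.55  1.46 -0.    1.13 -0.72] -0.8
60 [-0.2   0.55  1.46 -0.    1.13 -1.24] -1.32
90 [-0.2   0.55  1.46 -0.    1.13 -1.77] -1.85
120 [-0.2   0.55  1.46 -0.    1.13 -2.29] -2.37
150 [-0.2   0.55  1.46 -0.    1.13 -2.81] None
0 1 [-0.5338  0.2888  1.9083 -0.786   0.796   0.8172] [-0.32  0.09  1.75 -0.63  1.2   0.72]
0 -1 [-0.5338  0.2888  1.9083 -0.786   0.796  -2.3244] [-0.32  0.09  1.75 -0.63  1.2  -2.43]
0.4 1 [-0.5342  0.3296  1.8167 -0.7527  0.8322  0.3683] [-0.33  0.14  1.66 -0.63  1.22  0.28]
0.4 -1 [-0.5342  0.3296  1.8167 -0.7527  0.8322 -2.7733] [-0.33  0.14  1.66 -0.63  1.22 -2.86]
0.8 1 [-0.5124  0.386   1.7223 -0.7307  0.8727 -0.0477] [-0.32  0.21  1.57 -0.62  1.24 -0.12]
0.8 -1 None None
1.2 1 [-0.4755  0.4477  1.6388 -0.7197  0.9102 -0.4355] [-0.3   0.28  1.49 -0.62  1.26 -0.51]
1.2 -1 [-0.4755  0.4477  1.6388 -0.7197  0.9102  2.706 ] [-0.3   0.28  1.49 -0.62  1.26  2.63]
```

```bash
python3 - <<'E'
from h import *
np.set_printoptions(precision=3,suppress=True)
P=np.array([.5127,.0976]); K=np.array([.584,.003])
hd=lambda a: np.array([np.cos(a),np.sin(a),0])
d=K-P; r=.12; a0=np.arctan2(d[1],d[0]); q=lambda a: quat(-Zv,hd(a+np.pi/2))
p=np.array(monitor.sense()['position'])
env.movel([p[0],p[1],.44],velocity=.3)
T=P+r*np.array([np.cos(a0),np.sin(a0)])
env.reach([*T,.40],q(a0))
env.movel([*T,.17],velocity=.3)
print(env.movel([*T,.09],velocity=.15,guard=10), monitor.sense()['contact_force'])
env.close_gripper(20); s=monitor.sense(); print(s['clock'],s['finger_gap'],s['position'],s['contact_force'])
def go(a,v): env.movel([*(P+r*np.array([np.cos(a),np.sin(a)])),.09],velocity=v,frame=q(a))
a=a0
while np.rad2deg(a)>-131:
    st=np.deg2rad(10 if np.rad2deg(a)>-103 else 2.5); a-=st; go(a,.08)
    s=monitor.sense(); f=np.array(s['contact_force']); t=-hd(a+np.pi/2)
    print(np.rad2deg(a).round(1),s['clock'],f,'tan',(f@t).round(1),'rad',(f@hd(a)).round(1))
    if f@t<-18 or abs(f@hd(a))>35: break
grab('scene','s1.png')
E
```

```text
False [ 0.071 -0.764  0.323]
5.5917 0.2859040046703336 [0.585 0.002 0.09 ] [-0.418  0.503  3.951]
-63.0 6.0 [-3.483  1.397  5.955] tan 2.5 rad -2.8
-73.0 6.4083 [-2.414  3.902  6.374] tan 1.2 rad -4.4
-83.0 6.8167 [-2.427  4.67   6.769] tan 1.8 rad -4.9
-93.0 7.225 [-1.176  5.933  6.609] tan 1.5 rad -5.9
-103.0 7.6333 [0.075 7.106 5.941] tan 1.5 rad -6.9
-113.0 8.0417 [0.927 8.499 5.012] tan 2.5 rad -8.2
-115.5 8.2917 [2.99  8.679 2.865] tan 1.0 rad -9.1
-118.0 8.5417 [3.601 8.525 3.253] tan 0.8 rad -9.2
-120.5 8.7917 [13.526  2.199 -4.619] tan -10.5 rad -8.8
-123.0 9.0417 [ 23.072  -5.29  -11.955] tan -22.2 rad -8.1
```

View pics/s1.png

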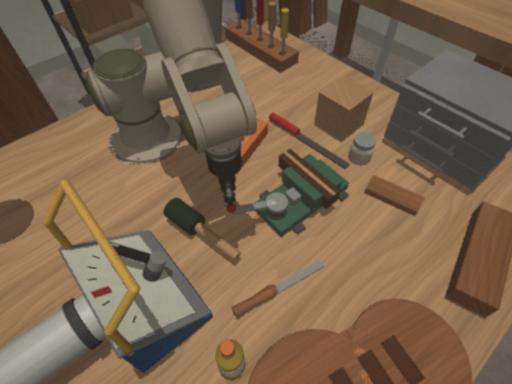

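The knob is gripped, the lever has swung to about -123° and the jaw has gone hard (tangential force 22 N). The bench is otherwise undisturbed. I'll let go and move to the valve.

```bash
cat >> h.py <<'E'
H=(.079,-.005)
def vp(al,n,r=.082):
    d=np.cos(al)*U+np.sin(al)*Yv; t=-np.sin(al)*U+np.cos(al)*Yv
    return world(*H,n)+r*d, quat(-N,t)
E
python3 - <<'E'
from h import *
np.set_printoptions(precision=3,suppress=True)
env.hold(.3); env.release(); p=np.array(monitor.sense()['position'])
env.movel([p[0],p[1],.30],velocity=.25); print(monitor.sense()['clock'],monitor.sense()['contact_force'])
a0=np.deg2rad(-40.7)
env.reach(*vp(a0,.2)); 
print(monitor.sense()['clock'],monitor.sense()['position'],vp(a0,.2)[0])
grab('scene','s2.png'); g=grab('top')
im=cv2.imread('pics/s2.png'); t=g['frame'][100:290,140:400,::-1]
can=np.zeros((384+380,640,3),np.uint8); can=np.hstack([im[:,:,:], np.zeros((384,8,3),np.uint8), cv2.resize(t,(260,190)).copy() if 0 else np.pad(t,((0,194),(0,0),(0,0)))]); cv2.imwrite('pics/c3.png',can)
E
```

```text
11.0 [ 0.228  0.394 -0.17 ]
11.7083 [ 0.419 -0.19   0.275] [ 0.419 -0.191  0.276]
```

View pics/c3.png

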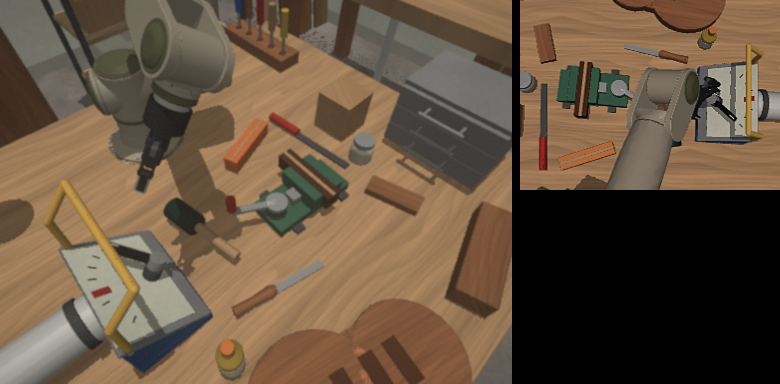

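The vise is closed on the blank and the knob is free at (231,204). The gripper is lined up in front of the slope, so I'll pinch and turn the valve lever.

```bash
python3 - <<'E'
from h import *
np.set_printoptions(precision=3,suppress=True)
a0=np.deg2rad(-40.7); a1=np.deg2rad(3.)
def st(m): s=monitor.sense(); f=np.array(s['contact_force']); print(m,s['clock'],round(s['finger_gap'],3),slope(s['position']),'f(u,v,n)',[round(float(f@k),1) for k in(U,Yv,N)])
env.movel(vp(a0,.09)[0],velocity=.2)
if env.movel(vp(a0,.028)[0],velocity=.08,guard=10): st('BUMP'); raise SystemExit
st('in'); env.close_gripper(20); st('closed')
for al in np.linspace(a0,a1,6)[1:]:
    p,q=vp(al,.028); env.movel(p,velocity=.08,frame=q); st(np.rad2deg(al).round(1))
    s=monitor.sense()
    if np.linalg.norm(s['contact_force'])>40: print('force'); break
g=grab('scene','s3.png'); cv2.imwrite('pics/c4.png',cv2.resize(g['frame'][170:370,45:225,::-1],None,fx=3,fy=3,interpolation=cv2.INTER_CUBIC))
E
```

```text
in 13.4333 1.0 [ 0.141 -0.058  0.028] f(u,v,n) [0.2, 0.5, 0.0]
closed 14.0667 0.178 [ 0.141 -0.058  0.028] f(u,v,n) [1.6, 0.8, 1.9]
-32.0 14.375 0.179 [ 0.149 -0.048  0.028] f(u,v,n) [5.1, 2.6, 0.7]
-23.2 14.6833 0.18 [ 0.155 -0.037  0.028] f(u,v,n) [7.1, 2.0, -0.4]
-14.5 14.9917 0.178 [ 0.16  -0.025  0.028] f(u,v,n) [9.7, 2.9, 0.8]
-5.7 15.3 0.176 [ 0.162 -0.012  0.028] f(u,v,n) [11.0, 5.4, -1.4]
3.0 15.6083 0.179 [0.163 0.    0.028] f(u,v,n) [11.5, 5.2, -2.4]
```

View pics/c4.png

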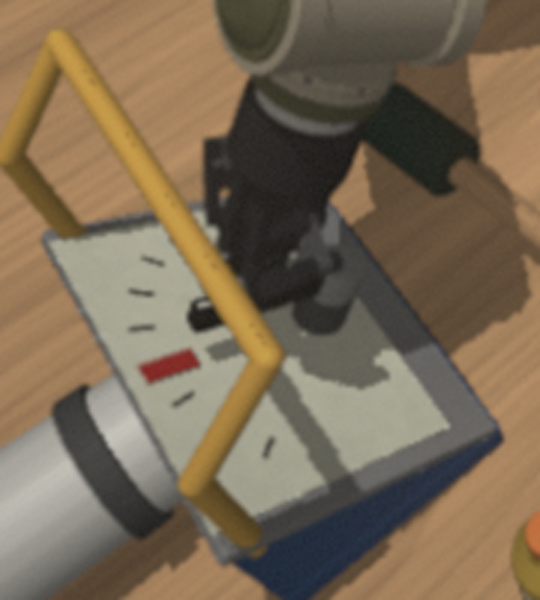

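The lever is held and turned, and its tip is near (195,312) in the crop. The mark is at (170,366), with parallax between them. I'll release, back off square to the slope and measure both angles.

```bash
python3 - <<'E'
from h import *; import pickle
np.set_printoptions(precision=3,suppress=True)
a1=np.deg2rad(3.)
env.release(); env.movel(vp(a1,.2)[0],velocity=.2)
env.movel(vp(a1,.2)[0]+np.array([-.10,.22,.10]),velocity=.3)
a=grab('scene','s4.png'); b=grab('top','t4.png'); pickle.dump((a,b),open('g4.pkl','wb'))
print(monitor.sense()['clock'],monitor.sense()['contact_force'])
rs=lambda g,x,y,w,h,k: cv2.resize(g['frame'][y:y+h,x:x+w,::-1],None,fx=k,fy=k,interpolation=cv2.INTER_CUBIC)
can=np.zeros((600,800,3),np.uint8); can[:480,:400]=rs(a,60,230,100,120,4); can[:480,410:790]=rs(b,312,150,76,96,5)
cv2.imwrite('pics/c5.png',can)
E
```

```text
18.475 [ 0.581 -0.729  0.2  ]
```

View pics/c5.png

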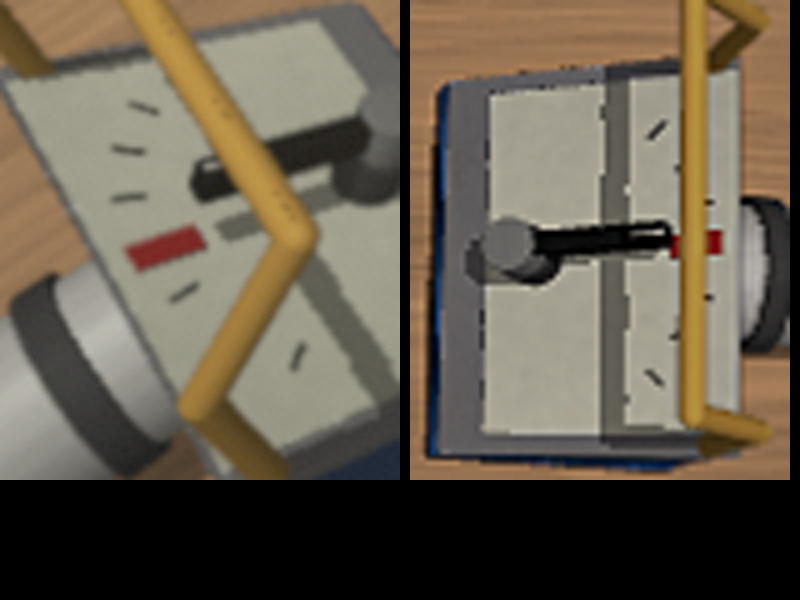

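```bash
python3 - <<'E'
from h import *; import pickle
from scipy.optimize import least_squares
np.set_printoptions(precision=4,suppress=True)
a,b=pickle.load(open('g4.pkl','rb'))
A=lambda u,v:((u+.5)/4-.5+60,(v+.5)/4-.5+230)
B=lambda u,v:((u-410+.5)/5-.5+312,(v+.5)/5-.5+150)
on=lambda g,p,n: slope(onplane(g,p,world(0,0,n),N))[:2]
ts=np.array([on(a,A(*p),.002) for p in((144,107),(128,150),(128,197),(184,292),(298,356))])
tt=np.array([on(b,B(*p),.002) for p in((656,378),(675,335),(709,297),(710,202),(679,168),(656,130))])
for n,t in(('scene',ts),('top',tt)):
    o=least_squares(lambda c:np.hypot(t[:,0]-c[0],t[:,1]-c[1])-c[2],[.079,0,.11]).x
    print(n,'centre,r',o,'tick angles',np.rad2deg(np.arctan2(t[:,1]-o[1],t[:,0]-o[0])))
    g,X,pp=(a,A,((166,249),)) if n=='scene' else (b,B,((697,244),))
    m=on(g,X(*pp[0]),.002); print('  mark',m,np.rad2deg(np.arctan2(m[1]-o[1],m[0]-o[0])),np.hypot(*(m-o[:2])))
ang=lambda d: np.rad2deg(np.arctan2(d[1],d[0]))
# long-axis directions
print('mark axis scene',ang(on(a,A(133,257),.002)*-1*-1-on(a,A(200,239),.002)), 'lever scene',ang(on(a,A(204,163),.056)-on(a,A(358,119),.056)))
print('lever top',ang(on(b,B(668,226),.056)-on(b,B(540,234),.056)),ang(on(b,B(668,245),.056)-on(b,B(545,254),.056)),'tip',on(b,B(669,235),.056),'hub',on(b,B(508,243),.061))
print('tip scene',on(a,A(200,170),.056),'mark edge top',ang(on(b,B(722,256),.002)-on(b,B(672,257),.002)))
E
```

```text
scene centre,r [ 0.0741 -0.0061  0.1234] tick angles [-44.7712 -29.617  -14.8311  15.2132  45.2306]
  mark [ 0.1902 -0.0007] 2.65169702044304 0.1162239917587318
top centre,r [ 0.0891 -0.0008  0.1122] tick angles [-49.3844 -33.5085 -16.3914  16.7279  33.3478  50.1672]
  mark [0.1915 0.0037] 2.496610790455297 0.10249423315099242
mark axis scene -2.9021003555071445 lever scene 1.0798522431172362
lever top 0.5897448315893746 1.5141120360143137 tip [ 0.189  -0.0007] hub [ 0.0782 -0.0018]
tip scene [ 0.1863 -0.0021] mark edge top -1.3668760570124026
```

The lever comes out at about 1–2° and the mark at about 2.6° (both from straight up the slope), well within the 6° tolerance. One last look at the vise before handing in.

```bash
python3 - <<'E'
from h import *; import pickle
a,b=pickle.load(open('g4.pkl','rb'))
rs=lambda g,x,y,w,h,k: cv2.resize(g['frame'][y:y+h,x:x+w,::-1],None,fx=k,fy=k,interpolation=cv2.INTER_CUBIC)
can=np.zeros((590,790,3),np.uint8); can[:360,:390]=rs(a,230,140,130,120,3); can[:360,395:785]=rs(b,165,140,130,120,3)
can[365:365+192,:256]=b['frame'][::2,::2,::-1]
cv2.imwrite('pics/c6.png',can)
E
```

```text
(no output)
```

View pics/c6.png

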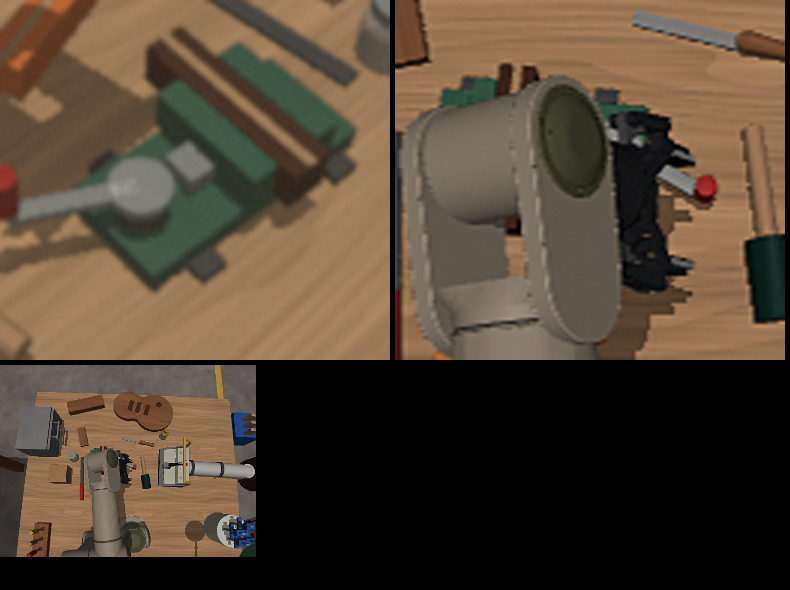

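The blank sits square between both jaws, the knob stays where I left it, the mallet and chisel are unmoved and the gripper hangs free above. Handing in.

```bash
python3 - <<'E'
from h import *
s=monitor.sense(); print(s['clock'],s['position'],s['contact_force'],np.abs(s['qvel']).max())
print(job.hand_in())
E
```

```text
18.475 [0.37642679 0.01003904 0.38643396] [ 0.58068825 -0.72920943  0.19958347] 0.0055332402629089976
the job is handed in; nothing more can be done
None
```

I closed the vise on the blank, turned the valve lever to the red mark, let go of both and handed the job in at 18.5 s of the 51 s allowed. The hand-in gives no verdict.

- **Vise:** I pinched the knob and swung it about 70°, until the jaw went hard with 22 N at the knob. In the last scene picture the blank sits square between both jaws. I had no direct reading of the jaw forces. In the last top picture the arm hid most of the vise.
- **Valve:** The lever measured about 1–2° from straight up the slope, and the mark's centre about 2.6°. That is a 1–2° difference against the 6° allowed. The direction of the mark's own edges, a much noisier measure, gave -1.4° to -2.9°, which would make the difference about 2.5–4°.
- **Bench and arm:** The loose things looked unmoved in the last pictures. The arm was clear of everything, with about 1 N showing on the force sensor.

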